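# Pin and lock the telescopic work stop

### The arm

A 6-joint arm with a two-finger parallel gripper is mounted at the origin on the work surface. World frame = base frame: x ahead of the robot, y to its left, z up, the work surface at z = 0. Lengths are in mm, angles in degrees, forces in N, time in s.
With the tool pointing down it reaches from about 300 to 850 mm from the base axis. Payload 4.2 kg.
Tool frame: the origin (TCP) lies midway between the tips of the shut fingers; the grasp point (between the pads) lies 19 mm behind it; z points along the fingers, y is the line along which they close (so a half turn about z gives the same grasp; the last joint's range is limited). The gripper opens to 91 mm and grips with 3 to 60 N. Pads are 32 mm wide; open, the fingers measure 118 mm over their backs; the gripper's body (76 mm by 178 mm) begins 60 mm behind the grasp point.
Start: joints at [67.494, 18.312, 89.639, -0, 72.044, -1.146], TCP at [209.432, 535.52, 213.976] pointing down, gripper open.
Joint ranges: [-177.97, 177.97], [-48.28, 115.42], [12.27, 149.76], [-77.06, 257.06], [2.81, 150.46], [-146.56, 146.56]. Speed limits (degrees/s): [147.25, 147.25, 180, 180, 180, 180].

### API

Orientations are given as [roll, pitch, yaw] about the fixed x, y, z axes, in that order (R = Rz(yaw) Ry(pitch) Rx(roll)).
In Python, from workcell import env gives the robot as it stands.
- The arm moves only by the shell command python3 -m jog 'ROWS' [FORCE]. ROWS is a JSON object of lists of equal length, an entry for each row: "jaw": the finger opening in mm, from 0 to 91.2; "slide": the shift along the tool's x, y, z in units of 30 mm (1.0 is 30 mm), a list of three; "spin": the turn about the tool's z in units of 8 degrees (1.0 is 8 degrees). In form: {"jaw": [jaw, ...], "slide": [[dx, dy, dz], ...], "spin": [spin, ...]}. A call has 1 to 10 rows; each row shifts and turns the commanded pose from where the row before left it, along the tool's axes as they then stand; what a row does not reach is not made up. A row lasts 1/10 s, in which the tool goes at most 50 mm and 8.59 degrees, less where a joint would pass 70% of its speed; a pose out of reach is approached as far as the arm can. A call is refused whole if a number of a shift passes 1 or a number of a turn 1, either way. A call with a gripper value outside its range is refused whole. The fingers move at their own pace and stop on an object; FORCE is the grip in N (left out, the last holds). Time passes only in rows, so rows that do not move let the fingers close. It gives the time, the measured TCP pose, the force, the opening and the grip force at its end, in the units of the state.
- env.state(): the state, without advancing time (a new reading comes with each control period).
- env.grab_frame(name): name is "scene" or "top" or "wrist"; returns the picture (480x640x3 uint8, red, green, blue); there is no depth.
- env.camera_model(name): a dict with "fx", "fy", "cx", "cy" (pixels), "camera_from_world" (4x4, takes a point from world to camera coordinates). Camera axes: x right, y up, looking along -z (the intrinsics and any distortion apply to the point x, -y, -z); pixel columns grow to the right and rows downward; lengths in mm; the calibration is good to about 2 mm. A picture is of the moment at which its call begins: read the wrist's pose just before it. camera_model takes no time and is no camera call; for the wrist camera it gives the pose at the moment of the call.
- env.job_done(): hands the job in; it is judged then, once.
The state is a dict: "time_s": time; "qpos": joint angles; "qvel": joint speeds; "effort": joint torques, N m; "ee_pos": TCP position; "ee_rot": TCP orientation; "force": force on the tool from outside, world axes, zero at the start; "torque": the same for the moment, N m; "gripper_width": finger opening in mm; "gripper_force": force on a finger pad.
Only numpy, scipy, OpenCV 4.12 (cv2) and the standard library are available. Lean on these libraries where they do the work, as an engineer would, in place of code of your own. Each camera call takes 0.05 s, during which the arm holds its last target. There are 200 camera calls.

### The job

Slide the bench stop's bar into its sleeve until the hole hidden inside the sleeve lines up with the sleeve's own hole, and put the cross-barred locking pin down through both. Then push the pin down against its spring collar and turn it a quarter turn clockwise (seen from above) under the two keepers, until it springs up into their pockets and is locked. Let go of it, and leave the round-knobbed pin in its block and the jar and wrench undisturbed.

Things in the scene. Friction and masses are not known exactly. Their poses are not given: they have to be found in the camera images.
- sleeve: Fixed grey steel square sleeve on a bench plate, 150 long (x), 52 wide (y), top face at z = 86. Origin on the bench under its middle; x along the bar, out towards the head; z up. A vertical hole, 18 in diameter, runs on the line x = y = 0 through its top wall (8 thick) and bottom wall (z = 30 to 38); below that is free space down to z = 6.
- top_hole (a point): Centre of the sleeve's hole, level with its top face (86 over the bench), axes as the sleeve's. The bar fills the sleeve below it; the bar's upper face is 10 below the sleeve's top face.
- collar (a joint): How far the spring collar is pressed down (m): 0 at rest, 0.0075 at the bottom; 6 N to start, 11 N at the bottom. It is a steel washer 30 square with an 18.5 hole, on a spring round the sleeve's hole; at rest its upper face is 14 above the sleeve's top face. The pin's cross-bar rests on it.
- keeper_a (a point): Middle of the top of the keeper at the sleeve's -y side, 28 above the sleeve's top face; it spans x = -15 to 15, y = -19 to -34 of the sleeve. Under its roof: at x = +10 to +14 a low rail (underside 19 above the sleeve's top face), the way in; at x = -7 to +10 the pocket (ceiling at 22); at x = -7 to -15 a post that stops the turn.
- keeper_b (a point): The other keeper, at +y, is the same turned by half a turn. The cross-bar comes down between the two, along the sleeve's x (within 0.5 rad); pressed until its top is below the rails (its underside under 9 above the sleeve's top face, collar at least 5.5 mm down), it turns clockwise from above by a quarter turn against the posts; let go, it rises 3 into the pockets.
- mouth (a point): Middle of the sleeve's open end at x = 75, 58 over the bench. Out of it comes the aluminium bar, 36 square, which slides along x with about 4 N of friction and stays where left. Its one vertical hole, 18 in diameter, is out of sight in the sleeve: at the start 25 to 55 too far out. The bar can slide from 70 too far out to 30 too far in, and cannot turn.
- head_top (a point): Middle of the top edge of the head, an upright plywood board 18 thick (along x), 80 wide, 85 high on the bar's outer end, top edge 140 over the bench; slide the bar by it. Its threaded stem is set differently every time: bar hole to middle of head is 145 to 165, so the hole must be felt for: a pin standing in the sleeve's hole rests on the bar until the holes meet, then drops and blocks the bar.
- lock_pin: Locking pin, steel, 0.18 to 0.29 kg. Origin on its axis at the underside of its cross-bar (60 long along its x, 10 wide, 10 high, hub 24 in diameter). Shank 16 in diameter, 76 long below the origin. Starts upright in the block, cross-bar on the block's top. Origin above the sleeve's top face: 66 when standing on the bar, 14 when dropped right in, 12 when locked. A half turn makes no difference.
- pin_grip (a point): Point in the locking pin's grip, 42 above its origin. The grip is a flat upright tab 30 wide (pin's x), 12 thick (pin's y), from 10 to 65 above the origin: pinch it across its thickness, this high or higher, so that the fingertips clear the keepers.
- pin_tip (a point): Centre of the lower end of the locking pin's shank, 76 below its origin; the last 6 taper to 11 in diameter.
- round_pin: Bystander: a thinner pin of another fixture, shank 12 in diameter and 60 long, round black knob; origin on its axis at the underside of its flange, on the block's top. Stands in the other hole of the block.
- pin_block: Fixed wooden block 150 (x) by 64 (y), 80 high, origin under its middle, with two upright holes 20 in diameter at x = -40 and x = +40; either pin may stand in either.
- jar: Bystander: amber glass jar, 64 in diameter, 85 high, origin under its middle.
- wrench: Bystander: steel spanner 190 long lying on the bench, origin at its middle, along its x.
Mind the look-alikes: they are no part of the job. Leave any pink or red look-alike of the lock_pin alone.

How it is judged (in metres and radians):
At the end, for the whole second after the job is handed in: The locking pin stands released and at rest through sleeve and bar: upright within 0.1 rad, within 4 mm of the hole's axis at cross-bar and tip, cross-bar square to the bar within 0.3 rad and risen into the keepers' pockets (underside 10.2 to 13.5 mm above the sleeve's top) (horizontal distance between each of lock_pin, pin_tip and top_hole below 0.004 m and z of lock_pin in the frame of top_hole between 0.0102 and 0.0135 m and angle between the x axis of lock_pin and the y axis of sleeve, either way round below 0.3 rad and angle between lock_pin's own z axis and vertical below 0.1 rad and linear speed of lock_pin below 0.02 m/s); the robot touches nothing.
It fails at once if the round-knobbed pin is moved by more than 25 mm (distance of round_pin from where it was at the start of the episode above 0.025 m).
It fails at once if the jar is moved by more than 40 mm (distance of jar from where it was at the start of the episode above 0.04 m).
It fails at once if the wrench is moved by more than 40 mm (distance of wrench from where it was at the start of the episode above 0.04 m).
It also fails if it takes over 59 s, if anything falls off the work surface, if the arm or the gripper's body presses on something with over 40 N, if the wrist force passes 120 N, or if a joint passes its speed limit or range.

## Working session

There is one attempt and no reset: what is moved stays moved. The work goes in short steps, Python scripts to look and compute and a shell command to move; the robot and the scene stay as the last step left them, time stands still between calls to the robot, and variables do not carry over. Pictures are saved under pics/ and viewed, at most 10 in all, crops included, and the job is handed in when it is done.

```bash
mkdir -p pics; ls; python3 - <<'E'
from workcell import env
import cv2
for n in("scene","top"):
    im=env.grab_frame(n); cv2.imwrite(f"pics/{n}0.png",im[:,:,::-1])
    m=env.camera_model(n); print(n,m)
s=env.state(); print(s)
E
```

```text
pics
scene {'fx': 459.77950341901396, 'fy': 459.77950341901396, 'cx': 321.73750427413745, 'cy': 240.79983106020939, 'camera_from_world': array([[-2.44835553e-02,  9.99688279e-01,  4.88874825e-03,
         1.17345296e+02],
       [-7.31177701e-01, -2.12418748e-02,  6.81856255e-01,
         3.26962406e+02],
       [ 6.81747552e-01,  1.31197216e-02,  7.31469855e-01,
        -1.35103521e+03],
       [ 0.00000000e+00,  0.00000000e+00,  0.00000000e+00,
         1.00000000e+00]])}
top {'fx': 478.0876591137037, 'fy': 478.0876591137037, 'cx': 321.87441094647664, 'cy': 243.34782408735583, 'camera_from_world': array([[-2.45155758e-02, -9.99626509e-01,  1.20759978e-02,
        -8.95063642e+01],
       [ 9.96648832e-01, -2.34960165e-02,  7.83520411e-02,
        -5.88710752e+02],
       [-7.80390394e-02,  1.39563745e-02,  9.96852611e-01,
        -1.07061942e+03],
       [ 0.00000000e+00,  0.00000000e+00,  0.00000000e+00,
         1.00000000e+00]])}
{'time_s': 0.1, 'qpos': array([ 6.74937802e+01,  1.83495536e+01,  8.96969691e+01,  6.72708778e-05,
        7.20424282e+01, -1.14662998e+00]), 'qvel': array([-0.02345114, -0.0944634 , -0.21772846, -0.11124278,  0.02611526,
       -0.07907596]), 'effort': array([ 6.85647374e-04, -4.13332129e+01, -2.32510078e+01,  7.28290225e-02,
        4.20763402e-02, -5.50633774e-05]), 'ee_pos': array([209.27122292, 535.11439417, 213.20512165]), 'ee_rot': array([-1.79911068e+02, -1.84395689e-03,  1.58640388e+02]), 'force': array([-0.39145427,  0.00759433, -0.10202917]), 'torque': array([0.0299994 , 0.02055583, 0.03160759]), 'gripper_force': 0.0, 'gripper_width': 91.30353064441682}
```

View pics/scene0.png

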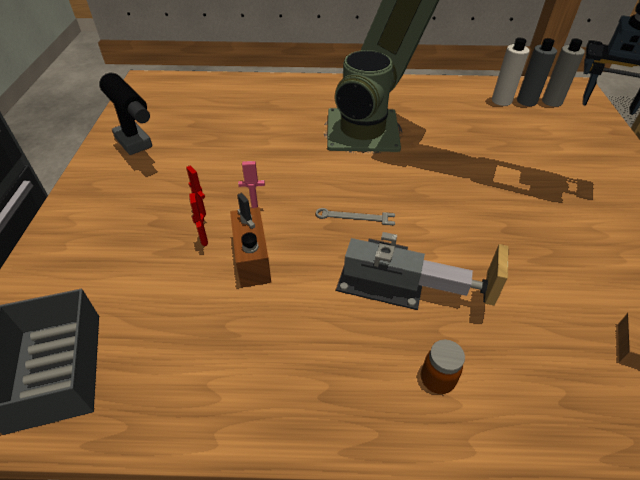

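View pics/top0.png

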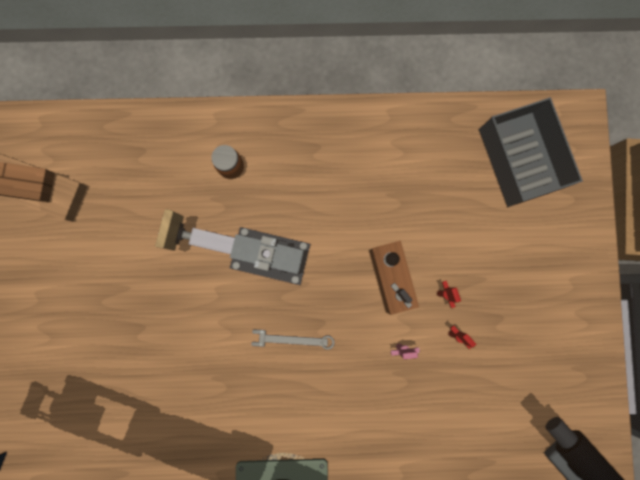

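The scene view shows the sleeve, bar and head on the right (385,260 to 497,275), and the block with two pins at (250,245). The top view shows the sleeve hole near (266,253), the head at (170,230) and the block at (394,278).

Lock-pin candidates in the top view:
- A dark grey tabbed pin in the block, at (402,295).
- Red look-alikes at (450,293) and (461,336).
- A pink look-alike at (405,350).

The grey one in the block fits the description, because it is steel, has a flat tab and stands in the block. I'll confirm it in a crop.

```bash
cat >h.py <<'E'
import numpy as np, cv2
from workcell import env
def ray(n,u,v,m=None):
    m=m or env.camera_model(n); T=m["camera_from_world"]; R=T[:3,:3]
    d=R.T@np.array([(u-m["cx"])/m["fx"],-(v-m["cy"])/m["fy"],-1.]); return -R.T@T[:3,3],d
def onz(n,u,v,z,m=None):
    c,d=ray(n,u,v,m); return (c+d*(z-c[2])/d[2])[:2].round(1)
def px(n,p,m=None):
    m=m or env.camera_model(n); q=m["camera_from_world"]@np.append(p,1)
    return np.array([m["cx"]-m["fx"]*q[0]/q[2],m["cy"]+m["fy"]*q[1]/q[2]]).round(1)
E
python3 - <<'E'
from h import *
t=cv2.imread("pics/top0.png"); s=cv2.imread("pics/scene0.png")
a=cv2.resize(t[230:320,360:480],None,fx=3.33,fy=3.33,interpolation=2)
b=cv2.resize(t[200:290,150:320],(400,212),interpolation=2)
c=cv2.resize(s[185:290,220:320],(400,420)); d=cv2.resize(s[225:310,330:515],(400,184),interpolation=2)
o=np.zeros((600,800,3),np.uint8); 
o[:299,:399]=a[:299,:399]; o[300:512,:400]=b; o[:410,400:]=c[:410]; o[412:596,400:]=d
cv2.imwrite("pics/crop0.png",o)
for n,u,v,z in [("top",266,253,86),("top",402,295,145),("top",392,258,110),("top",170,230,140),("scene",385,240,110)]: print(n,u,v,onz(n,u,v,z))
E
```

```text
top 266 253 [563.5  17.9]
top 402 295 [ 468.4 -261.3]
top 392 258 [ 545.2 -249.3]
top 170 230 [611.9 207.3]
scene 385 240 [547.1  19. ]
```

View pics/crop0.png

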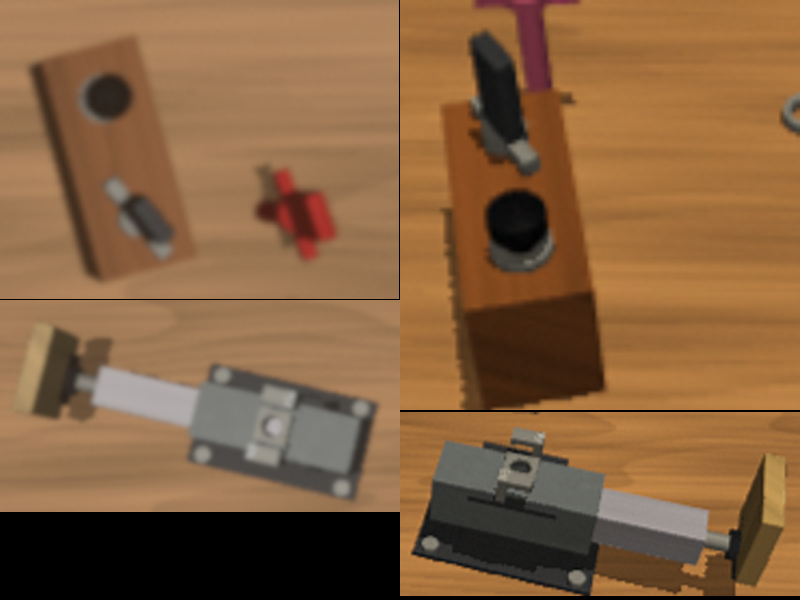

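The crop confirms it. The grey pin in the block has a flat dark tab and a steel cross-bar, with its ends at about (395,287) and (409,306) in the top view. The round-knobbed pin is at (392,258), and the red and pink pins stand outside the block.

```bash
cat >>h.py <<'E'
def go(x,y,z=None,yaw=None):
    "rows needed: tool-axis shift in units of 30mm (before spin) and spin units"
    s=env.state(); p=s["ee_pos"]; r=np.radians(s["ee_rot"][2])
    d=np.array([x,y,p[2] if z is None else z])-p
    tx=np.array([np.cos(r),np.sin(r),0]); ty=np.array([np.sin(r),-np.cos(r),0])
    print("pose",p.round(1),s["ee_rot"].round(1),"q6",s["qpos"][5].round(1),"slide units",(np.array([d@tx,d@ty,-d[2]])/30).round(2),
      "spin units",None if yaw is None else round(((s["ee_rot"][2]-yaw+90)%180-90)/8,2),"F",s["force"].round(1),"t",round(s["time_s"],2))
E
python3 - <<'E'
from h import *
m=env.camera_model("wrist"); T=np.linalg.inv(m["camera_from_world"]); s=env.state()
from scipy.spatial.transform import Rotation as R
Rt=R.from_euler("xyz",s["ee_rot"],degrees=True).as_matrix()
print("cam in tool",Rt.T@(T[:3,3]-s["ee_pos"]),(Rt.T@T[:3,:3]).round(2), m["fx"],m["cx"],m["cy"])
a=onz("top",395.1,287.1,90);b=onz("top",409,305.7,90);print("pin bar",a,b,np.hypot(*(a-b)),(a+b)/2,np.degrees(np.arctan2(*(b-a)[::-1])))
c=lambda x,y:onz("top",150+x/2.353,200+(y-300)/2.353,10)
B=[c(222,375),c(360,408),c(341,487),c(203,455)];print("bolts",B,np.mean(B,0)); 
for i,j in((1,0),(2,3)): print(np.degrees(np.arctan2(*(B[j]-B[i])[::-1])))
go(540,18,300)
E
```

```text
cam in tool [  75.10351354    1.00469264 -170.65386934] [[ 0.    0.96  0.26]
 [ 1.   -0.   -0.  ]
 [-0.    0.26 -0.96]] 346.9288772580859 319.5099842418684 235.50060526712085
pin bar [ 483.7 -256.9] [ 443.5 -285.2] 49.16228229039005 [ 463.6  -271.05] -144.85521687860393
bolts [array([618.4,  75.1]), array([582.6, -60. ]), array([505.5, -39.7]), array([540.1,  94.6])] [561.65  17.5 ]
75.15836735008733
75.55293339424138
pose [209.3 535.1 213.2] [-179.9   -0.   158.6] q6 -1.1 slide units [-16.55 -12.04  -2.89] spin units None F [-0.4  0.  -0.1] t 0.1
```

```bash
A='{"x":1}'; python3 -m jog '{"jaw":[60,60,60,60,60,60,60,60,60,60],"slide":[[-0.8,-1,0],[-0.8,-1,0],[-0.8,-1,0],[-0.8,-1,0],[-0.8,-1,0],[-0.8,-1,0],[-0.8,-1,0],[-0.8,-1,0],[-0.8,-1,0],[-0.8,-1,0]],"spin":[0,0,0,0,0,0,0,0,0,0]}'
python3 -m jog '{"jaw":[60,60,60,60,60,60,60,60,60,60],"slide":[[-0.8,-1,0],[-0.8,-1,0],[-0.8,-1,0],[-0.8,-1,0],[-0.8,-1,0],[-0.8,-1,0],[-0.8,-1,0],[-0.8,-1,0],[-0.8,-1,-0.3],[-0.8,-1,-0.3]],"spin":[0,0,0,0,0,0,0,0,0,0]}'
python3 -m jog '{"jaw":[60,60,60,60,60,60,60,60,60,60],"slide":[[0,0,0],[0,0,0],[0,0,0],[0,0,0],[0,0,0],[0,0,0],[0,0,0],[0,0,0],[0,0,0],[0,0,0]],"spin":[1,1,1,1,1,1,1,1,1,1]}'
python3 -c "
from h import *
go(463,-271,230,35)"
```

```text
time_s: 1.1
ee_pos: [323.6, 167.2, 213.8]
ee_rot: [-180.0, -0.0, 158.7]
force: [1.6, -0.0, 0.3]
gripper_width: 59.8
gripper_force: 0.0
time_s: 2.1
ee_pos: [437.7, -199.6, 231.6]
ee_rot: [180.0, -0.1, 158.6]
force: [0.7, -0.0, 0.4]
gripper_width: 60.1
gripper_force: 0.0
time_s: 3.1
ee_pos: [437.6, -198.0, 231.5]
ee_rot: [-179.9, -0.0, 78.3]
force: [-1.1, 0.5, -0.4]
gripper_width: 59.9
gripper_force: 0.0
pose [ 437.6 -198.   231.5] [-179.9   -0.    78.3] q6 -14.0 slide units [-2.21  1.32  0.05] spin units 5.41 F [-1.1  0.5 -0.4] t 3.1
```

```bash
python3 -m jog '{"jaw":[60,60,60,60,60,60,60,60,60,60],"slide":[[-0.75,0.45,0],[-0.75,0.45,0],[-0.7,0.4,0],[0,0,0],[0,0,0],[0,0,0],[0,0,0],[0,0,0],[0,0,0],[0,0,0]],"spin":[0,0,0,1,1,1,1,1,0.4,0]}'
python3 - <<'E'
from h import *
import pickle
m=env.camera_model("wrist"); im=env.grab_frame("wrist"); cv2.imwrite("pics/w1.png",im[:,:,::-1]); pickle.dump(m,open("w1.pkl","wb"))
go(463,-271,230,35)
for p in [(463,-271,80),(463,-271,145)]: print(px("wrist",p,m))
E
```

```text
time_s: 4.1
ee_pos: [462.9, -270.4, 231.5]
ee_rot: [-179.9, 0.0, 35.4]
force: [0.1, -0.1, 0.1]
gripper_width: 59.7
gripper_force: 0.0
pose [ 463.  -270.3  231.6] [-180.     0.    35.5] q6 23.0 slide units [-0.01  0.02  0.05] spin units 0.06 F [ 0.2 -0.5  0. ] t 4.15
[321.2 222.4]
[321.5 241.8]
```

View pics/w1.png

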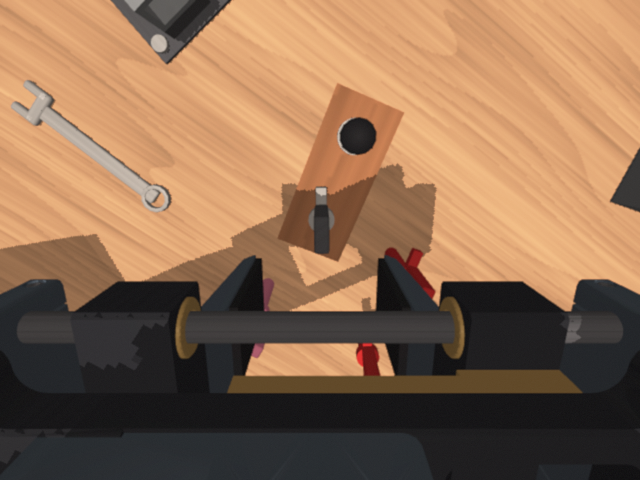

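The wrist view shows the grey tab at (321,206–253), the hub centred near (321,220) and the cross-bar end at (321,188). All of them line up with the tool's x axis.

```bash
python3 - <<'E'
from h import *
import pickle
m=pickle.load(open("w1.pkl","rb")); im=cv2.imread("pics/w1.png"); g=cv2.cvtColor(im,6)
hsv=cv2.cvtColor(im,40); 
for u in (315,321,327): print(u,list(zip(range(182,262,3),g[182:262:3,u],hsv[182:262:3,u,1])))
for v in (215,230,245): print(v,g[v,308:336])
s=env.state();p=s["ee_pos"];r=np.radians(s["ee_rot"][2])
def t(u,v,z):
    d=onz("wrist",u,v,z,m)-p[:2]; return (d@[np.cos(r),np.sin(r)]).round(1),(d@[np.sin(r),-np.cos(r)]).round(1)
for n,u,v,z in [("barend",321,187,90),("hub",321,220,90),("tabtop far",321,206,145),("tab near",321,253,145)]: print(n,t(u,v,z))
c=(onz("top",395.1,287.1,90)); print(c)
E
```

```text
315 [(182, np.uint8(137), np.uint8(146)), (185, np.uint8(137), np.uint8(149)), (188, np.uint8(125), np.uint8(95)), (191, np.uint8(104), np.uint8(65)), (194, np.uint8(81), np.uint8(96)), (197, np.uint8(85), np.uint8(106)), (200, np.uint8(84), np.uint8(108)), (203, np.uint8(83), np.uint8(109)), (206, np.uint8(50), np.uint8(99)), (209, np.uint8(43), np.uint8(17)), (212, np.uint8(41), np.uint8(18)), (215, np.uint8(39), np.uint8(19)), (218, np.uint8(50), np.uint8(10)), (221, np.uint8(50), np.uint8(20)), (224, np.uint8(51), np.uint8(10)), (227, np.uint8(50), np.uint8(15)), (230, np.uint8(51), np.uint8(10)), (233, np.uint8(49), np.uint8(5)), (236, np.uint8(50), np.uint8(15)), (239, np.uint8(51), np.uint8(10)), (242, np.uint8(47), np.uint8(11)), (245, np.uint8(49), np.uint8(20)), (248, np.uint8(50), np.uint8(24)), (251, np.uint8(50), np.uint8(33)), (254, np.uint8(182), np.uint8(121)), (257, np.uint8(183), np.uint8(119)), (260, np.uint8(180), np.uint8(121))]
321 [(182, np.uint8(141), np.uint8(148)), (185, np.uint8(133), np.uint8(147)), (188, np.uint8(177), np.uint8(29)), (191, np.uint8(197), 
[... 1585 characters left out ...]
 np.uint8(52), np.uint8(14)), (248, np.uint8(51), np.uint8(14)), (251, np.uint8(51), np.uint8(14)), (254, np.uint8(82), np.uint8(144)), (257, np.uint8(119), np.uint8(133)), (260, np.uint8(190), np.uint8(117))]
215 [ 87  98 107 107 110 100  61  39  37  38  37  39  40  39  36  39  38  38
  38  38  61 102 110 111 109  98  89  85]
230 [80 80 80 80 83 74 56 51 53 53 54 55 55 54 53 55 56 56 54 52 53 64 83 85
 84 85 84 85]
245 [83 83 85 85 86 81 59 49 53 53 54 54 53 54 54 54 53 55 54 52 52 65 82 88
 87 86 87 88]
barend (np.float64(34.7), np.float64(0.2))
hub (np.float64(4.3), np.float64(0.3))
tabtop far (np.float64(27.7), np.float64(0.2))
tab near (np.float64(-9.4), np.float64(0.2))
[ 483.7 -256.9]
```

```bash
python3 - <<'E'
from h import *
im=cv2.imread("pics/top0.png"); s=cv2.imread("pics/scene0.png"); 
p=env.state()["ee_pos"];r=np.radians(env.state()["ee_rot"][2])
def blobs(n,im):
    h=cv2.cvtColor(im,40); m=((((h[...,0]>160)|(h[...,0]<4))&(h[...,1]>90)&(h[...,2]>70))*255).astype(np.uint8)
    k,_,st,c=cv2.connectedComponentsWithStats(m)
    for i in range(1,k):
        if st[i][4]>40: print(n,st[i],c[i].round(0))
blobs("top",im); blobs("scene",s)
for n,u,v in [("pinktop",405,350),("red1",450,293),("red2",461,336)]:
  for z in (20,130):
    d=onz("top",u,v,z)-p[:2]; print(n,z,(d@[np.cos(r),np.sin(r)]).round(0),(d@[np.sin(r),-np.cos(r)]).round(0))
E
```

```text
top [451 289   9  12  69] [455. 295.]
top [456 335  19  13 109] [466. 340.]
top [397 345  21  14 179] [407. 352.]
scene [238 161  27  47 540] [251. 180.]
scene [187 166  21  80 671] [197. 203.]
pinktop 20 -109.0 -59.0
pinktop 130 -84.0 -65.0
red1 20 -69.0 102.0
red1 130 -48.0 79.0
red2 20 -161.0 62.0
red2 130 -131.0 43.0
```

```bash
python3 -m jog '{"jaw":[40,40,40,40,40,40,40,40,0,0],"slide":[[0.15,0.01,0],[0,0,0.6],[0,0,0.7],[0,0,0.7],[0,0,0.7],[0,0,0.7],[0,0,0.68],[0,0,0],[0,0,0],[0,0,0]],"spin":[0,0,0,0,0,0,0,0,0,0]}' 40
python3 -m jog '{"jaw":[0,0,0,0],"slide":[[0,0,0],[0,0,0],[0,0,0],[0,0,0]],"spin":[0,0,0,0]}' 40
```

```text
time_s: 5.15
ee_pos: [467.9, -268.5, 110.7]
ee_rot: [179.9, -0.1, 35.5]
force: [-0.5, 0.7, -0.2]
gripper_width: 26.7
gripper_force: 0.0
time_s: 5.55
ee_pos: [467.6, -268.4, 110.4]
ee_rot: [179.9, -0.0, 35.4]
force: [-0.0, 0.8, 5.6]
gripper_width: 11.9
gripper_force: 40.0
```

```bash
python3 -m jog '{"jaw":[0,0,0,0,0,0,0,0,0,0],"slide":[[0,0,-0.5],[0,0,-0.7],[0,0,-0.9],[0,0,-0.9],[0,0,-0.8],[0,0,-0.7],[0,0,0],[0,0,0],[0,0,0],[0,0,0]],"spin":[0,0,0,0,0,-1,-1,-1,-1,-1]}' 40
python3 -c "
from h import *
go(548,-40,245,75.4)"
```

```text
time_s: 6.55
ee_pos: [466.4, -267.7, 243.6]
ee_rot: [-179.9, -0.0, 75.8]
force: [0.7, 0.1, -1.6]
gripper_width: 11.7
gripper_force: 40.0
pose [ 466.4 -267.7  243.6] [-179.9   -0.    75.8] q6 -16.9 slide units [ 8.03  0.77 -0.05] spin units 0.05 F [ 0.7  0.1 -1.6] t 6.55
```

```bash
python3 -m jog '{"jaw":[0,0,0,0,0,0,0,0,0,0],"slide":[[0.7,0.1,0],[1,0.1,0],[1,0.1,0],[1,0.1,0],[1,0.1,0],[1,0.1,0],[1,0.1,0],[0.8,0.07,0],[0.5,0,0],[0,0,0]],"spin":[0,0,0,0,0,0,0,0,0,0.05]}' 40
python3 - <<'E'
from h import *
import pickle
go(563,18,245,75.4)
m=env.camera_model("wrist"); im=env.grab_frame("wrist"); cv2.imwrite("pics/w2.png",im[:,:,::-1]); pickle.dump(m,open("w2.pkl","wb"))
E
```

```text
time_s: 7.55
ee_pos: [549.5, -40.2, 243.8]
ee_rot: [-179.9, -0.0, 75.2]
force: [-0.3, -1.4, -2.7]
gripper_width: 11.9
gripper_force: 40.0
pose [549.5 -40.2 243.8] [-179.9   -0.    75.2] q6 9.4 slide units [ 1.99 -0.06 -0.04] spin units -0.03 F [-0.3 -1.4 -2.7] t 7.55
```

View pics/w2.png

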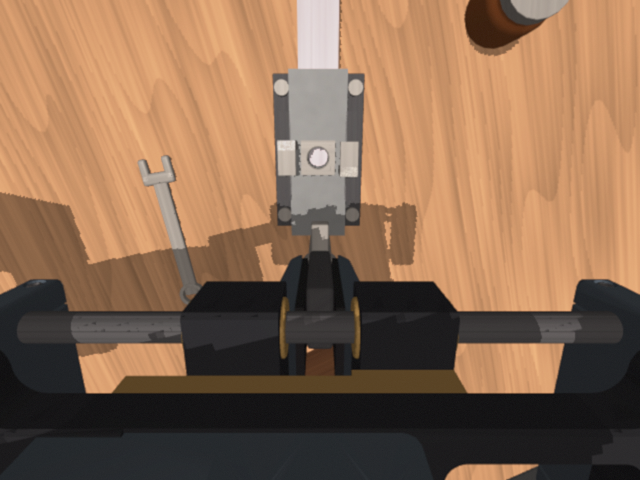

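The wrist view shows the collar hole at about (318,157) with the keepers either side of it at (287,158) and (349,158). The sleeve edges are vertical in the image, so the yaw matches.

```bash
python3 - <<'E'
from h import *
import pickle
m=pickle.load(open("w2.pkl","rb")); im=cv2.imread("pics/w2.png"); g=cv2.cvtColor(im,6)
print(g[157,296:340]); print(g[140:176,318])
print([ (v,np.flatnonzero(np.abs(np.diff(g[v,265:375].astype(int)))>25)+265) for v in (90,110,130,190)])
for z in (100,86): print(z,onz("wrist",318,157,z,m),onz("top",266,253.7,z))
E
```

```text
[ 98  90  93 120 159 181 186 185 186 182 161 120  97 124 158 197 218 223
 223 223 222 221 219 217 215 215 217 220 222 225 218 168 133 158 182 187
 185 186 180 156 153 157 156 147]
[170 179 189 193 192 183 148 127 156 213 223 221 221 221 220 221 220 219
 220 219 219 220 219 219 220 210 154 123 127 158 179 182 183 182 176 161]
[(90, array([272, 274, 348, 361, 362, 363, 364])), (110, array([272, 273, 288, 346, 363])), (130, array([273, 289, 362])), (190, array([275, 290, 359, 360]))]
100 [563.4  19.7] [561.2  16.5]
86 [563.2  19.1] [562.  18.]
```

```bash
python3 -m jog '{"jaw":[0,0,0,0,0,0],"slide":[[0.7,-0.02,0],[0.7,-0.02,0],[0.4,-0.02,0],[0.25,0,0.3],[0,0,0.4],[0,0,0.3]],"spin":[0,0,0,0,0,0]}' 40
python3 -c "
from h import *
go(563.3,19.4,212,75.4)"
```

```text
time_s: 8.2
ee_pos: [562.9, 17.5, 212.7]
ee_rot: [-179.9, 0.1, 75.0]
force: [-0.4, 0.4, -2.7]
gripper_width: 11.6
gripper_force: 40.0
pose [562.9  17.5 212.7] [-1.799e+02  1.000e-01  7.500e+01] q6 15.6 slide units [ 0.07 -0.    0.02] spin units -0.05 F [-0.4  0.4 -2.7] t 8.2
```

```bash
python3 -m jog '{"jaw":[0,0,0,0,0,0],"slide":[[0.04,0,0.07],[0,0,0.1],[0,0,0.1],[0,0,0.1],[0,0,0.1],[0,0,0]],"spin":[-0.05,0,0,0,0,0]}' 40
python3 -c "
from h import *
print(env.state()['torque'])
go(563.3,19.4,182.4,75.4)"
```

```text
time_s: 8.8
ee_pos: [563.9, 19.4, 200.1]
ee_rot: [-180.0, 0.0, 75.4]
force: [0.4, -0.2, -2.0]
gripper_width: 11.7
gripper_force: 40.0
[-0.10213348  0.0724734  -0.00045171]
pose [563.9  19.4 200.1] [-180.     0.    75.4] q6 15.4 slide units [-0.   -0.02  0.59] spin units 0.01 F [ 0.4 -0.2 -2. ] t 8.8
```

Tip is 6 mm below the collar top with no contact force. I'll keep lowering it until it stands on the bar.

```bash
python3 -m jog '{"jaw":[0,0,0,0,0],"slide":[[0,0,0.12],[0,0,0.12],[0,0,0.12],[0,0,0.1],[0,0,0]],"spin":[0,0,0,0,0]}' 40
python3 -c "
from h import *
print(env.state()['torque'])
go(563.3,19.4,182.4,75.4)"
```

```text
time_s: 9.3
ee_pos: [563.8, 19.4, 186.0]
ee_rot: [-179.9, 0.0, 75.4]
force: [-0.5, -0.2, -3.4]
gripper_width: 11.8
gripper_force: 40.0
[-0.08668527  0.12638447  0.00651643]
pose [563.8  19.4 186. ] [-179.9    0.    75.4] q6 15.4 slide units [-0.01 -0.02  0.12] spin units 0.01 F [-0.5 -0.2 -3.4] t 9.3
```

```bash
python3 -m jog '{"jaw":[0,0,0,0,0],"slide":[[0,0,0.05],[0,0,0.05],[0,0,0.05],[0,0,0],[0,0,0]],"spin":[0,0,0,0,0]}' 40
python3 -m jog '{"jaw":[35,35,35,35,35,35,35,35,35,35],"slide":[[0,0,0],[0,0,0],[0,0,0],[0,0,0],[0,0,-0.4],[0,0,-0.6],[0,0,-0.6],[0,0,-0.4],[0,0,0],[0,0,0]],"spin":[0,0,0,0,0,0,0,0,0,0]}' 40
python3 -c "
from h import *
im=env.grab_frame('scene'); cv2.imwrite('pics/s1.png',im[:,:,::-1])
o=cv2.resize(im[180:320,320:520,::-1],None,fx=4,fy=4,interpolation=2); cv2.imwrite('pics/s1c.png',o)
im=env.grab_frame('top'); cv2.imwrite('pics/t1.png',im[:,:,::-1])
go(563.3,19.4,240,75.4)"
```

```text
time_s: 9.8
ee_pos: [564.2, 19.4, 182.4]
ee_rot: [180.0, -0.0, 75.4]
force: [-0.4, 0.3, -0.6]
gripper_width: 11.9
gripper_force: 40.0
time_s: 10.8
ee_pos: [564.0, 19.4, 242.1]
ee_rot: [-180.0, -0.0, 75.4]
force: [-0.4, -0.4, -0.7]
gripper_width: 35.2
gripper_force: 0.0
pose [563.5  19.4 241.2] [-179.9    0.    75.4] q6 15.4 slide units [-0.   -0.01  0.04] spin units 0.01 F [ 0.3 -0.2  0.2] t 10.9
```

View pics/s1c.png

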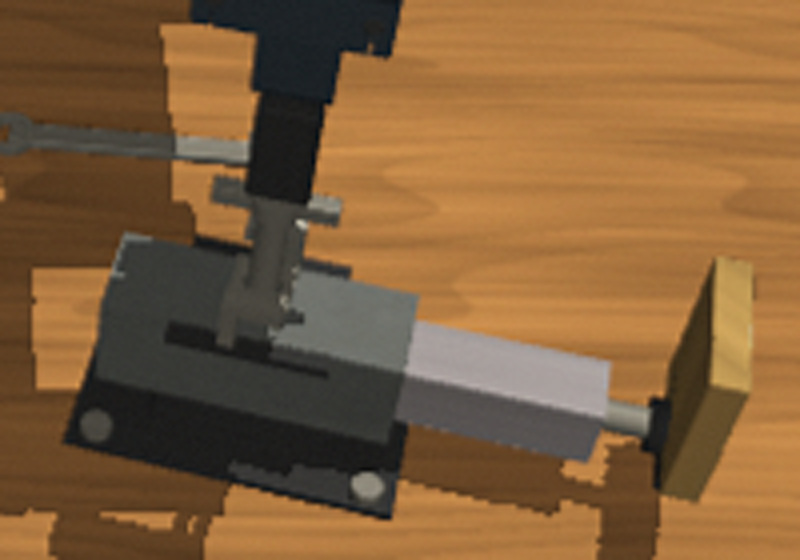

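The pin stands upright in the sleeve with its cross-bar along the bar. The head's top edge is centred at about (503,261) in the scene image.

```bash
python3 - <<'E'
from h import *
q=[onz("scene",320+u/4,180+v/4,140) for u,v in [(717,258),(753,262),(748,392),(713,387)]]
c=np.mean(q,0);print(q,c)
a=np.radians(75.4);d=c-[563.3,19];print("along",d@[np.cos(a),np.sin(a)],"across",d@[-np.sin(a),np.cos(a)])
print("thick",(q[1]-q[0])@[np.cos(a),np.sin(a)],"width",np.hypot(*(q[3]-q[0])))
t=cv2.imread("pics/t1.png");h=cv2.cvtColor(t,40)[200:270,140:200]
m=cv2.inRange(t[190:270,130:200],(40,110,140),(120,210,240)); 
print("top guess",onz("top",150+28/2.353,200+(370-300)/2.353,140))
go(c[0],c[1],200,165.4)
E
```

```text
[array([580.6, 224.4]), array([582.6, 240.4]), array([659.5, 219. ]), array([657.1, 204.5])] [619.95  222.075]
along 210.79726894009872 across -3.6317395825834673
thick 15.987485444197768 width 79.04593601191651
top guess [612.8 223.7]
pose [563.5  19.4 241.2] [-179.9    0.    75.4] q6 15.4 slide units [7.01 0.12 1.37] spin units -11.24 F [ 0.3 -0.2  0.2] t 10.9
```

```bash
python3 -m jog '{"jaw":[60,60,60,60,60,60,60,60,60,60],"slide":[[0.6,0,0],[1,0,0],[1,0,0],[1,0,0],[1,0,0],[1,0,0],[0.9,0,0],[0.4,0,0],[0.1,0,0],[0,0,0]],"spin":[0,0,0,-1,-1,-1,-1,-1,-1,-1]}' 30
python3 -c "
from h import *
go(616.5,223.2,112,165.4)"
```

```text
time_s: 11.9
ee_pos: [583.9, 225.3, 240.9]
ee_rot: [-179.9, -0.1, 131.9]
force: [0.1, -0.4, 0.3]
gripper_width: 60.2
gripper_force: 0.0
pose [583.9 225.3 240.9] [-1.799e+02 -1.000e-01  1.319e+02] q6 -21.8 slide units [-0.78  0.76  4.3 ] spin units -4.19 F [ 0.1 -0.4  0.3] t 11.9
```

```bash
python3 -m jog '{"jaw":[60,60,60,60,60,60,60],"slide":[[-0.4,0.4,0],[-0.38,0.36,0.3],[0,0,0.5],[0,0,0.5],[0,0,0.5],[0,0,0.3],[0,0,0]],"spin":[0,0,-1,-1,-1,-1,-0.2]}' 30
python3 - <<'E'
from h import *
im=env.grab_frame("wrist"); cv2.imwrite("pics/w3.png",im[:,:,::-1])
go(616.5,223.2,112,165.4)
E
```

```text
time_s: 12.6
ee_pos: [616.3, 221.4, 175.9]
ee_rot: [-179.8, -0.3, 165.1]
force: [-0.5, -0.6, -0.6]
gripper_width: 60.0
gripper_force: 0.0
pose [616.9 221.6 177.2] [-179.9   -0.2  165. ] q6 -56.3 slide units [0.03 0.05 2.17] spin units -0.05 F [-0.1  0.2 -0.1] t 12.65
```

View pics/w3.png

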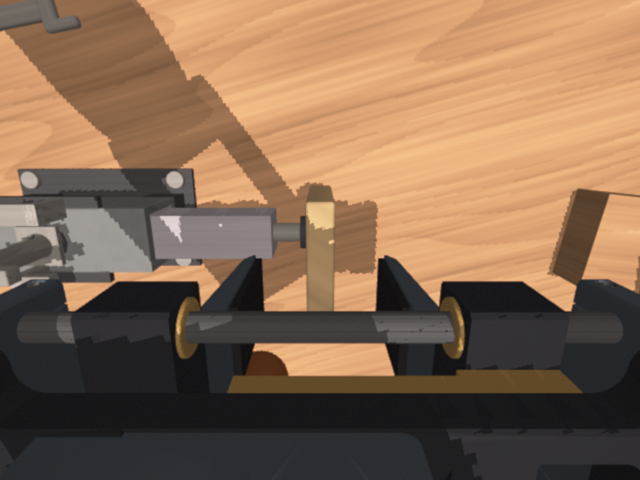

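The wrist view shows the head board's top at columns 307–334, centred between the open fingers.

```bash
python3 -m jog '{"jaw":[60,60,60,60,60,0,0,0,0,0],"slide":[[0,0.05,0.3],[0,0,0.6],[0,0,0.6],[0,0,0.5],[0,0,0.2],[0,0,0],[0,0,0],[0,0,0],[0,0,0],[0,0,0]],"spin":[-0.05,0,0,0,0,0,0,0,0,0]}' 30
python3 -c "
from h import *
a=np.radians(75.4);s=env.state();print('along',(s['ee_pos'][:2]-[563.3,19])@[np.cos(a),np.sin(a)],'Fx',s['force'][:2]@[np.cos(a),np.sin(a)])
go(616.5,223.2,112,165.4)"
```

```text
time_s: 13.65
ee_pos: [617.9, 223.6, 113.8]
ee_rot: [180.0, 0.1, 165.4]
force: [0.2, -1.4, -0.9]
gripper_width: 23.0
gripper_force: 2.2
along 211.73569898627775 Fx -1.3168246180895722
pose [617.9 223.6 113.8] [1.800e+02 1.000e-01 1.654e+02] q6 -56.5 slide units [ 0.04 -0.02  0.06] spin units 0.0 F [ 0.2 -1.4 -0.9] t 13.65
```

```bash
python3 -m jog '{"jaw":[0,0,0,0,0,0,0,0,0,0],"slide":[[0,0,0],[0,0,0],[0,-0.05,0],[0,-0.1,0],[0,-0.1,0],[0,-0.1,0],[0,-0.1,0],[0,-0.1,0],[0,-0.1,0],[0,-0.1,0]],"spin":[0,0,0,0,0,0,0,0,0,0]}' 30
python3 -m jog '{"jaw":[0,0,0,0,0,0,0,0,0,0],"slide":[[0,-0.1,0],[0,-0.1,0],[0,-0.05,0],[0,-0.05,0],[0,-0.05,0],[0,-0.05,0],[0,-0.05,0],[0,-0.05,0],[0,-0.03,0],[0,0,0]],"spin":[0,0,0,0,0,0,0,0,0,0]}' 30
cat >>h.py <<'E'
def st():
    a=np.radians(75.4);s=env.state();e=[np.cos(a),np.sin(a)];print('along',((s['ee_pos'][:2]-[563.3,19])@e).round(2),'F',(s['force'][:2]@e).round(2))
def pinpos():
    im=env.grab_frame("scene"); n=len(__import__("glob").glob("pics/f*"));cv2.imwrite(f"pics/f{n}.png",im[:,:,::-1])
    g=cv2.cvtColor(im,7); m=(g[130:245,370:410]<60).astype(np.uint8)
    print("frame",n,"dark rows",[int(x) for x in m.sum(1)[::4]])
E
python3 -c "
from h import *
st();pinpos();cv2.imwrite('pics/x.png',cv2.imread('pics/s1.png'))"
```

```text
time_s: 14.65
ee_pos: [612.7, 203.9, 113.7]
ee_rot: [179.7, 0.1, 165.4]
force: [0.6, 5.9, 2.6]
gripper_width: 18.1
gripper_force: 30.0
time_s: 15.65
ee_pos: [608.4, 187.9, 113.7]
ee_rot: [179.8, 0.1, 165.4]
force: [-0.2, 4.8, 4.7]
gripper_width: 17.8
gripper_force: 30.0
along 174.83 F 4.56
frame 0 dark rows [32, 29, 25, 19, 19, 30, 0, 0, 0, 0, 0, 0, 0, 0, 0, 0, 0, 0, 0, 9, 17, 18, 19, 19, 18, 11, 0, 1, 12]
```

```bash
python3 -m jog '{"jaw":[0,0,0,0,0,0,0],"slide":[[0,-0.035,0],[0,-0.035,0],[0,-0.035,0],[0,-0.035,0],[0,-0.035,0],[0,-0.035,0],[0,-0.035,0]],"spin":[0,0,0,0,0,0,0]}' 15; python3 -c "
from h import *
st()"
python3 -m jog '{"jaw":[0,0,0,0,0,0],"slide":[[0,-0.035,0],[0,-0.035,0],[0,-0.035,0],[0,-0.035,0],[0,-0.035,0],[0,-0.035,0]],"spin":[0,0,0,0,0,0]}' 15; python3 -c "
from h import *
st();pinpos()"
```

```text
time_s: 16.4
ee_pos: [606.3, 179.7, 113.6]
ee_rot: [179.9, 0.0, 165.4]
force: [-0.8, 4.2, 4.1]
gripper_width: 18.1
gripper_force: 15.0
along 166.34 F 3.85
time_s: 17.0
ee_pos: [605.1, 175.3, 113.7]
ee_rot: [179.7, 0.0, 165.4]
force: [0.6, 11.4, 3.9]
gripper_width: 17.9
gripper_force: 15.0
along 161.8 F 11.21
frame 1 dark rows [32, 30, 25, 20, 21, 30, 0, 0, 0, 0, 0, 0, 0, 0, 0, 0, 0, 0, 0, 0, 0, 0, 0, 0, 15, 17, 17, 17, 21]
```

```bash
python3 -c "
from h import *
im=cv2.imread('pics/f1.png'); cv2.imwrite('pics/f1c.png',cv2.resize(im[190:290,330:480],None,fx=5,fy=5,interpolation=2))"
```

```text
(no output)
```

View pics/f1c.png

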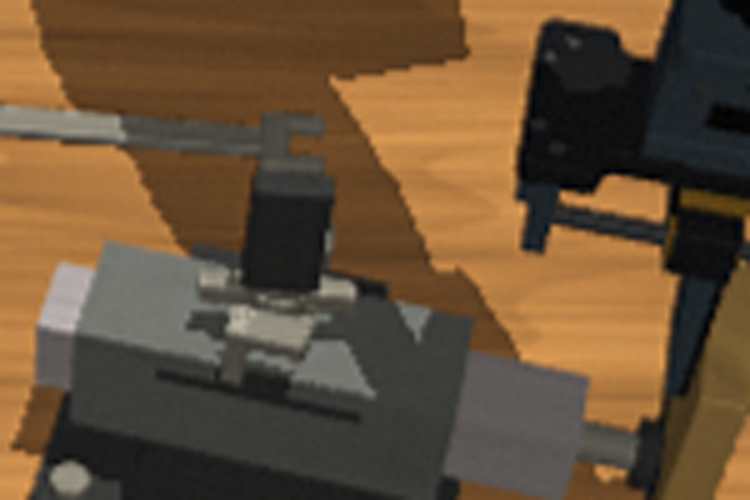

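```bash
python3 -m jog '{"jaw":[0,0,60,60,60,60,60,60,60,60],"slide":[[0,0.05,0],[0,0,0],[0,0,0],[0,0,0],[0,0,0],[0,0,-0.5],[0,0,-0.8],[0,0,-0.8],[0,0,-0.8],[0,0,-0.8]],"spin":[0,0,0,0,0,0,0,0,0,0]}' 15
python3 -c "
from h import *
for z in (165,170,180):print(z,px('scene',(563.3,19,z)))
go(563.3,19,215,75.4)"
```

```text
time_s: 18.05
ee_pos: [604.6, 173.9, 224.5]
ee_rot: [-179.9, -0.0, 165.4]
force: [-0.7, 0.1, -0.2]
gripper_width: 60.2
gripper_force: 0.0
165 [388.8 226. ]
170 [389.1 224.1]
180 [389.7 220.2]
pose [604.6 173.9 224.5] [-179.9   -0.   165.4] q6 -60.4 slide units [ 0.03 -5.34  0.32] spin units -11.25 F [-0.7  0.1 -0.2] t 18.05
```

```bash
python3 -m jog '{"jaw":[45,45,45,45,45,45,45,45,45,45],"slide":[[0,-0.8,0],[0,-1,0],[0,-1,0],[0,-1,0],[0,-1,0],[0,-0.5,0],[0,0,0],[0,0,0],[0,0,0],[0,0,0]],"spin":[0,0,0,0,0,0,1,1,1,1]}' 40
python3 -m jog '{"jaw":[40,40,40,40,40,40,40,40],"slide":[[0,0,0],[0,0,0],[0,0,0],[0,0,0],[0,0,0],[0,0,0],[0,0,0],[0,0,0]],"spin":[1,1,1,1,1,1,1,0.25]}' 40
python3 - <<'E'
from h import *
import pickle
go(563.3,19.0,130,75.4)
m=env.camera_model("wrist"); im=env.grab_frame("wrist"); cv2.imwrite("pics/w4.png",im[:,:,::-1]); pickle.dump(m,open("w4.pkl","wb"))
for z in (165,110): print(px("wrist",(563.3,19,z),m))
E
```

```text
time_s: 19.05
ee_pos: [564.9, 20.8, 223.8]
ee_rot: [-180.0, -0.0, 133.1]
force: [0.5, 0.4, 0.5]
gripper_width: 44.6
gripper_force: 0.0
time_s: 19.85
ee_pos: [565.0, 20.9, 223.8]
ee_rot: [-180.0, 0.0, 75.3]
force: [-0.5, 0.1, -0.4]
gripper_width: 40.1
gripper_force: 0.0
pose [565.   20.9 223.8] [-180.     0.    75.3] q6 15.7 slide units [-0.08 -0.04  3.13] spin units -0.01 F [-0.5  0.1 -0.4] t 19.85
[318.2 256.3]
[318.6 235.4]
```

View pics/w4.png

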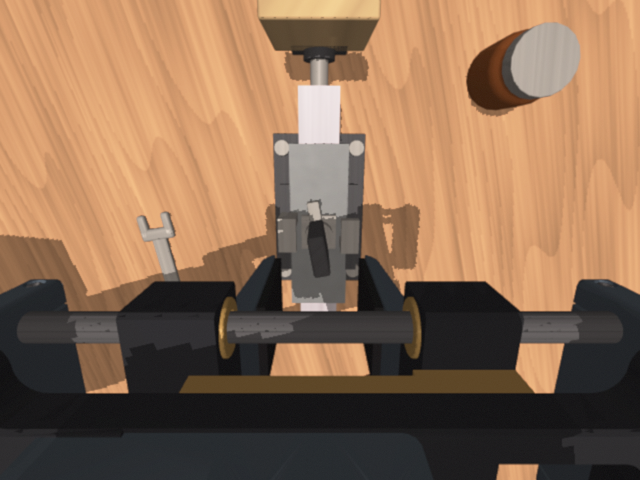

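The pin is fully down. Its tab, (314,225) to (322,275), has turned about 10° counter-clockwise from the bar's axis. I'll measure that before gripping.

```bash
python3 - <<'E'
from h import *
import pickle
m=pickle.load(open("w4.pkl","rb")); im=cv2.imread("pics/w4.png"); g=cv2.cvtColor(im,6)
s=env.state();p=s["ee_pos"];r=np.radians(s["ee_rot"][2])
def t(u,v,z):
    d=onz("wrist",u,v,z,m)-p[:2]; return np.array([d@[np.cos(r),np.sin(r)],d@[np.sin(r),-np.cos(r)]])
P=[]
for v in range(222,280,4):
    k=np.flatnonzero(g[v,296:345]<62)+296
    if len(k): P.append((v,k.min(),k.max(),int(g[v,(k.min()+k.max())//2])))
print(P)
sel=[(t(a,v,165),t(b,v,165)) for v,a,b,_ in P if 246<=v<=270]
for a,b in sel: print(a.round(1),b.round(1))
A=np.array([(a+b)/2 for a,b in sel]); print("angle",np.degrees(np.arctan(np.polyfit(A[:,0],A[:,1],1)[0])))
print("bar end",t(314,201,110))
E
```

```text
[(222, np.int64(310), np.int64(323), 38), (226, np.int64(309), np.int64(323), 37), (230, np.int64(309), np.int64(323), 37), (234, np.int64(308), np.int64(324), 39), (238, np.int64(308), np.int64(325), 51), (242, np.int64(308), np.int64(326), 53), (246, np.int64(309), np.int64(326), 53), (250, np.int64(309), np.int64(327), 52), (254, np.int64(310), np.int64(328), 54), (258, np.int64(311), np.int64(328), 52), (262, np.int64(311), np.int64(328), 52), (266, np.int64(312), np.int64(329), 51), (270, np.int64(313), np.int64(329), 52), (274, np.int64(314), np.int64(329), 50)]
[ 5.3 -7.5] [5.3 4.2]
[ 2.4 -7.5] [2.4 5. ]
[-0.5 -6.8] [-0.6  5.7]
[-3.5 -6.2] [-3.5  5.7]
[-6.5 -6.2] [-6.4  5.8]
[-9.4 -5.6] [-9.4  6.4]
[-12.4  -4.9] [-12.5   6.5]
angle -7.68098845422009
bar end [27.24535193 -4.92987983]
```

```bash
python3 -m jog '{"jaw":[40,40,40,40,40,40,0,0,0,0],"slide":[[-0.07,-0.02,0],[0,0,0.5],[0,0,0.8],[0,0,0.8],[0,0,0.7],[0,0,0.33],[0,0,0],[0,0,0],[0,0,0],[0,0,0]],"spin":[-1,-0.1,0,0,0,0,0,0,0,0]}' 30
python3 -m jog '{"jaw":[0,0,0],"slide":[[0,0,0],[0,0,0],[0,0,0]],"spin":[0,0,0]}' 60
python3 -c "
from h import *
print(env.state()['torque']); go(563.3,19.0,130,75.4)"
```

```text
time_s: 20.9
ee_pos: [563.6, 19.1, 131.2]
ee_rot: [-180.0, -0.0, 84.2]
force: [-4.3, 0.5, -1.5]
gripper_width: 12.1
gripper_force: 30.0
time_s: 21.2
ee_pos: [563.5, 19.0, 130.5]
ee_rot: [-180.0, -0.0, 84.2]
force: [-2.8, 1.9, 2.3]
gripper_width: 11.6
gripper_force: 60.0
[0.20989034 0.55394279 0.00680126]
pose [563.5  19.  130.5] [-180.    -0.    84.2] q6 6.5 slide units [-0.   -0.01  0.02] spin units 1.1 F [-2.8  1.9  2.3] t 21.2
```

```bash
python3 -m jog '{"jaw":[0,0,0,0,0,0],"slide":[[0,0,0],[0,0,0.06],[0,0,0.06],[0,0,0.06],[0,0,0.06],[0,0,0]],"spin":[0.6,0.5,0,0,0,0]}' 60
python3 -c "
from h import *
print(env.state()['torque']); go(563.3,19.0,123,75.4)"
```

```text
time_s: 21.8
ee_pos: [563.9, 19.0, 124.9]
ee_rot: [179.9, -0.0, 75.4]
force: [-5.0, 2.4, 10.5]
gripper_width: 11.8
gripper_force: 60.0
[ 0.12105514  1.09536531 -0.06367048]
pose [563.9  19.  124.9] [179.9  -0.   75.4] q6 15.3 slide units [-0.   -0.02  0.06] spin units 0.0 F [-5.   2.4 10.5] t 21.8
```

```bash
python3 -m jog '{"jaw":[0,0,0,0,0],"slide":[[0,-0.02,0.04],[0,0,0],[0,0,0],[0,0,0],[0,0,0]],"spin":[0,0,1,1,1]}' 60
python3 -c "
from h import *
print(env.state()['torque']); go(563.3,19.0,123,-14.6)"
```

```text
time_s: 22.3
ee_pos: [564.3, 18.7, 123.7]
ee_rot: [179.8, -0.1, 51.1]
force: [-0.9, -0.3, 8.3]
gripper_width: 11.8
gripper_force: 60.0
[-0.20325195  0.6096504   0.11744233]
pose [564.3  18.7 123.7] [ 1.798e+02 -1.000e-01  5.110e+01] q6 39.6 slide units [-0.01 -0.03  0.02] spin units 8.22 F [-0.9 -0.3  8.3] t 22.3
```

```bash
python3 -m jog '{"jaw":[0,0,0,0,0],"slide":[[0,0,0],[0,0,0],[0,0,0],[0,0,0],[0,0,0]],"spin":[1,1,1,1,1]}' 60
python3 -c "
from h import *
print(env.state()['torque']); go(563.3,19.0,123,-14.6)"
python3 -m jog '{"jaw":[0,0,0,0],"slide":[[0,0,0],[0,0,0],[0,0,0],[0,0,0]],"spin":[1,1,1,0.2]}' 60
python3 -c "
from h import *
print(env.state()['torque']); go(563.3,19.0,123,-14.6)"
```

```text
time_s: 22.8
ee_pos: [564.3, 17.9, 123.6]
ee_rot: [179.8, -0.2, 11.2]
force: [-2.1, -1.9, 7.9]
gripper_width: 11.5
gripper_force: 60.0
[-0.71990154  0.73946087  0.03336992]
pose [564.3  17.9 123.6] [179.8  -0.2  11.2] q6 79.6 slide units [-0.03 -0.04  0.02] spin units 3.22 F [-2.1 -1.9  7.9] t 22.8
time_s: 23.2
ee_pos: [564.2, 17.3, 123.6]
ee_rot: [179.9, -0.2, -14.3]
force: [-1.6, -3.3, 7.5]
gripper_width: 11.6
gripper_force: 60.0
[-0.93455847  0.76636403  0.03958137]
pose [564.2  17.3 123.6] [179.9  -0.2 -14.3] q6 105.1 slide units [-0.04 -0.05  0.02] spin units 0.04 F [-1.6 -3.3  7.5] t 23.2
```

```bash
python3 -m jog '{"jaw":[0,0,0,0,0],"slide":[[0,0,-0.06],[0,0,-0.06],[0,0,-0.05],[0,0,0],[0,0,0]],"spin":[0.1,0,0,0,0]}' 60
python3 -c "
from h import *
print(env.state()['torque']); go(563.3,19.0,128.5,-14.6)"
```

```text
time_s: 23.7
ee_pos: [564.2, 17.3, 127.8]
ee_rot: [179.9, -0.2, -14.9]
force: [-0.7, -6.1, 5.6]
gripper_width: 12.0
gripper_force: 60.0
[-1.39217094  0.4164828   0.00892082]
pose [564.2  17.3 127.8] [179.9  -0.2 -14.9] q6 105.7 slide units [-0.04 -0.05 -0.02] spin units -0.04 F [-0.7 -6.1  5.6] t 23.7
```

```bash
python3 -m jog '{"jaw":[40,40,40,40,40,40,40,40,40,40],"slide":[[0,0,0],[0,0,0],[0,0,0],[0,0,0],[0,0,-0.5],[0,0,-0.8],[0,0,-0.8],[0,0,-0.8],[0,0,-0.8],[0,0,0]],"spin":[0,0,0,0,0,0,0,0,0,0]}' 40
python3 - <<'E'
from h import *
w=env.grab_frame("wrist")[:,:,::-1]; m=env.camera_model("wrist"); s=env.grab_frame("scene")[:,:,::-1]
o=np.zeros((600,800,3),np.uint8)
o[:400,:400]=cv2.resize(w[140:300,240:400],(400,400),interpolation=2); o[:400,400:]=cv2.resize(s[190:290,335:435],(400,400),interpolation=2)
cv2.imwrite("pics/fin.png",o)
print(env.state()["force"]); go(563,19)
for z in (163,): print(px("wrist",(563.3,19,z),m),px("scene",(563.3,19,z)))
E
```

```text
time_s: 24.7
ee_pos: [565.2, 19.2, 241.3]
ee_rot: [-179.9, -0.4, -14.9]
force: [0.3, 0.2, 0.3]
gripper_width: 40.3
gripper_force: 0.0
[-0.34933189  0.30839053  0.23353793]
pose [563.1  19.1 237.7] [-180.    -0.   -14.9] q6 105.7 slide units [-0.    0.01 -0.  ] spin units None F [-0.3  0.3  0.2] t 24.8
[321.5 245.3] [388.7 226.8]
```

View pics/fin.png

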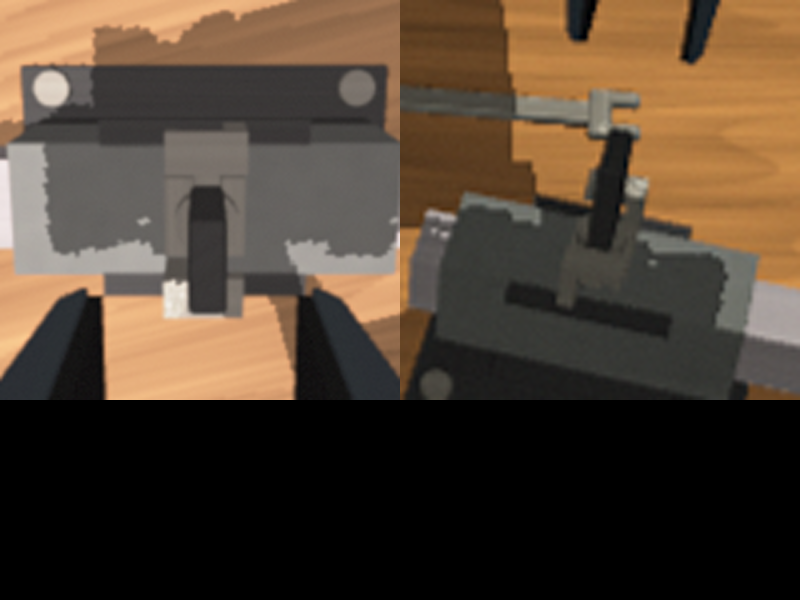

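The crops show the tab square to the bar, both cross-bar ends under the keepers, and the gripper clear. I'm handing the job in.

```bash
python3 -c "
from workcell import env
print(env.job_done())"
```

```text
the job is handed in; nothing more can be done
None
```

The locking pin is down through the sleeve and bar, turned a quarter turn clockwise under both keepers, and released; I handed the job in at about 25 s, without touching the round-knobbed pin, jar or wrench, and no verdict was returned.

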